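# Put the knifemaker's bench in order

## Robot

A 6-joint arm with a two-finger parallel gripper is mounted at the origin on the work surface. World frame = base frame: x ahead of the robot, y to its left, z up, the work surface at z = 0. Lengths are in m, angles in degrees, forces in N, time in s.
With the tool pointing down it reaches from about 0.325 to 0.775 m from the base axis. Payload 5.5 kg.
Tool frame: the origin (TCP) lies at the centre of the arm's flange, where the gripper is bolted on; the fingertips stand 182 mm ahead of it and the grasp point (between the pads) lies 163 mm ahead of it; z points along the fingers, y is the line along which they close (so a half turn about z gives the same grasp; the last joint's range is limited). The gripper opens to 88 mm and grips with 3 to 60 N. Pads are 20 mm wide; open, the fingers measure 115 mm over their backs; the gripper's body (75 mm by 178 mm) begins 61 mm behind the grasp point.
Start: joints at [-74.639, 5.22, 70.514, -0, 104.267, -3.249], TCP at [0.191, -0.569, 0.405] pointing down, gripper open.
Joint ranges: [-164.24, 164.24], [-49.07, 125.15], [9.68, 141.18], [-86.29, 266.29], [3.28, 154.24], [-151.56, 151.56]. Speed limits (degrees/s): [147.25, 147.25, 172.46, 180, 180, 180].

## Interface

Orientations are given as [roll, pitch, yaw] about the fixed x, y, z axes, in that order (R = Rz(yaw) Ry(pitch) Rx(roll)).
In Python, from station import r gives the robot as it stands. The module is installed in compiled form; this text tells all that it offers. Calls block until the motion is done:
- r.reach(position, orientation): joint-space move of the TCP to a pose.
- r.servo_line(position, rotation=None, speed=0.15): straight line of the TCP; rotation=None keeps the orientation; speed is the mean speed in m/s.
- r.move_joints(angles): joint-space move.
- r.let_go() and r.grab(squeeze=None): open the fingers fully, or close them until they stop; squeeze is the grip in N (None keeps the last).
- r.wait(seconds).
- r.inverse_kinematics(position, orientation): joint angles nearest the present ones, or None.
- r.sense(): the state.
- r.snapshot(name): name is "scene" or "top"; returns a dict with "frame" (480x640x3 uint8, red, green, blue), "fx", "fy", "cx", "cy" (pixels), "R" (3x3) and "t" (3): a world point X has camera coordinates R X + t. Camera axes: x right, y down, z forward; pixel columns grow to the right and rows downward; lengths in m; the calibration is good to about 2 mm. A picture is of the moment at which its call begins. There is no depth.
A pose or a line that the arm cannot do raises r.IKError and nothing moves.
- r.hand_in(): hands the job in; it is judged then, once.
The state is a dict: "clock": time; "joints": joint angles; "joint_vel": joint speeds; "joint_torque": joint torques, N m; "tcp_pos": TCP position; "orientation": TCP orientation; "contact_force": force on the tool from outside, world axes, zero at the start; "torque": the same for the moment, N m; "opening": finger opening in m; "gripper_force": force on a finger pad.
Only numpy, scipy, OpenCV 4.12 (cv2) and the standard library are available. Lean on these libraries where they do the work, as an engineer would, in place of code of your own. Each camera call takes 0.05 s, during which the arm holds its last target. There are 200 camera calls.

## Task

First slide the shutter of the wooden knife rack fully open. Then put away everything lying out on the bench: slide each knife blade first and flat into a slot of its own until the handle stops against the shutter, and hang each aluminium pattern by its eye on a peg of its own so that it lies against the leaning board with its tail down the slope. Leave the shutter open and all the other things on the bench where they are.

Things in the scene. Friction and masses are not known exactly. Their poses are not given: they have to be found in the camera images.
- knife1: One of up to three alike knives (may be absent). Origin at the centre of the wooden handle; x points to the blade tip, y across, z normal to the flat. Handle 94 mm long (x -47 to +47), 26 mm wide (y), 22 mm thick (z), so the origin lies 11 mm above the bench. Blade 4 mm thick, at mid-thickness of the handle, 36 mm wide (y -18 to +18), x +47 to +134. Mass about 160 g. Works either way up.
- knife2: One of up to three alike knives (may be absent). Origin at the centre of the wooden handle; x points to the blade tip, y across, z normal to the flat. Handle 94 mm long (x -47 to +47), 26 mm wide (y), 22 mm thick (z), so the origin lies 11 mm above the bench. Blade 4 mm thick, at mid-thickness of the handle, 36 mm wide (y -18 to +18), x +47 to +134. Mass about 160 g. Works either way up.
- knife3: One of up to three alike knives (may be absent). Origin at the centre of the wooden handle; x points to the blade tip, y across, z normal to the flat. Handle 94 mm long (x -47 to +47), 26 mm wide (y), 22 mm thick (z), so the origin lies 11 mm above the bench. Blade 4 mm thick, at mid-thickness of the handle, 36 mm wide (y -18 to +18), x +47 to +134. Mass about 160 g. Works either way up.
- pattern1: One of up to three (may be absent) aluminium pattern plates, 8 mm thick, lying flat, with a 30 mm wide tail. Origin at mid-thickness (4 mm above the bench) on its 36 mm wide middle part (x -43 to +37, y -18 to +18: grip here across y); x points to the eye end (end at x +73), tail end at x -87.5. Mass about 120 g. Works either face up.
- pattern1_eye (a point): Centre of the round eye, 20 mm in diameter, right through pattern1; 55 mm along +x from its origin, at mid-thickness. Axes as the plate's.
- pattern2: One of up to three (may be absent) aluminium pattern plates, 8 mm thick, lying flat, with a 44 mm wide tail. Origin at mid-thickness (4 mm above the bench) on its 36 mm wide middle part (x -43 to +37, y -18 to +18: grip here across y); x points to the eye end (end at x +73), tail end at x -90. Mass about 120 g. Works either face up.
- pattern2_eye (a point): Centre of the round eye, 20 mm in diameter, right through pattern2; 55 mm along +x from its origin, at mid-thickness. Axes as the plate's.
- pattern3: One of up to three (may be absent) aluminium pattern plates, 8 mm thick, lying flat, with a 22 mm wide tail. Origin at mid-thickness (4 mm above the bench) on its 36 mm wide middle part (x -43 to +37, y -18 to +18: grip here across y); x points to the eye end (end at x +73), tail end at x -80. Mass about 120 g. Works either face up.
- pattern3_eye (a point): Centre of the round eye, 20 mm in diameter, right through pattern3; 55 mm along +x from its origin, at mid-thickness. Axes as the plate's.
- slot1 (a point): Mouth centre of a slot of the wooden knife rack, on the robot-side face of the shutter plate, 60 mm above the bench. x points level into the slot, y along the row, z up. Rack block 300 mm wide, 85 high. Slot 46 mm wide (y), 10 mm high, ending 113 mm in; slots 90 mm apart, dark line on top above each. Open, the 48 mm gap between shutter teeth is here; the handle stops on the shutter's lower bar..
- peg1 (a point): Root of a peg, on the face of the plywood board leaning back (38 degrees from level), 130 mm above the bench. x points up the slope, y along the row of pegs, z out along the peg (up and towards the robot). Peg 8 mm thick, round-ended, 30 mm long; pegs 90 mm apart. Board 250 mm wide, reaching 55 mm up and 70 mm down the slope from the pegs. Any pattern fits.
- slot2 (a point): Mouth centre of a slot of the wooden knife rack, on the robot-side face of the shutter plate, 60 mm above the bench. x points level into the slot, y along the row, z up. Rack block 300 mm wide, 85 high. Slot 46 mm wide (y), 10 mm high, ending 113 mm in; slots 90 mm apart, dark line on top above each. Open, the 48 mm gap between shutter teeth is here; the handle stops on the shutter's lower bar..
- peg2 (a point): Root of a peg, on the face of the plywood board leaning back (38 degrees from level), 130 mm above the bench. x points up the slope, y along the row of pegs, z out along the peg (up and towards the robot). Peg 8 mm thick, round-ended, 30 mm long; pegs 90 mm apart. Board 250 mm wide, reaching 55 mm up and 70 mm down the slope from the pegs. Any pattern fits.
- slot3 (a point): Mouth centre of a slot of the wooden knife rack, on the robot-side face of the shutter plate, 60 mm above the bench. x points level into the slot, y along the row, z up. Rack block 300 mm wide, 85 high. Slot 46 mm wide (y), 10 mm high, ending 113 mm in; slots 90 mm apart, dark line on top above each. Open, the 48 mm gap between shutter teeth is here; the handle stops on the shutter's lower bar..
- peg3 (a point): Root of a peg, on the face of the plywood board leaning back (38 degrees from level), 130 mm above the bench. x points up the slope, y along the row of pegs, z out along the peg (up and towards the robot). Peg 8 mm thick, round-ended, 30 mm long; pegs 90 mm apart. Board 250 mm wide, reaching 55 mm up and 70 mm down the slope from the pegs. Any pattern fits.
- shutter (a joint): Slide position of the aluminium comb shutter in front of the slots, m: 0 = closed (teeth cover all the slots), 0.045 = fully open (gaps between the teeth in line with the slots, end stop). Opens along the slots' +y; about 2 N of friction, stays where it is left.
- shutter_grip (a point): Centre of the black grip block of the shutter, 20 mm (x) by 22 mm (y) and 36 mm tall, upright above the knife rack, its top 125 mm above the bench, on a 4 mm thick carrier lying on the rack's top. Axes as the knife rack's; moves with the shutter.
- tape_roll: Bystander, to be left alone: brown cardboard tape roll lying flat, 76 mm across, 24 mm high.
- whetstone: Bystander, to be left alone: grey whetstone, 170 x 60 x 26 mm.
- scale_block: Bystander, to be left alone: light wood block, 100 x 34 x 12 mm.
- try_square: Bystander, to be left alone: small steel try square lying flat, 120 x 70 mm, 12 mm high.
- hammer: Bystander, to be left alone: hammer lying on the bench.
- tin: Bystander, to be left alone: green tin, 72 mm across, 75 mm high.
- mug: Bystander, to be left alone: white mug, 85 mm high.
Things that resemble listed ones, but are neither listed nor needed, are in the scene too. What is shaped like the pattern2 but black is not meant.

How it is judged:
By the outcome, as a careful person would: the job done as asked, in the order asked, and still so for the second after the job is handed in, with the robot touching nothing.
Of knife1, knife2, knife3 only 2 to 3 are there at a start; the rules pass over those that are not, and their reading is None.
Of pattern1, pattern2, pattern3 only 2 to 3 are there at a start; the rules pass over those that are not, and their reading is None.
At some moment in a run one of knife1, knife2, knife3, pattern1, pattern2, pattern3 may be knocked a few centimetres aside while the robot is not near it.
It also fails if it takes over 210 s, if anything falls off the work surface, if the arm or the gripper's body presses on something with over 40 N, if the wrist force passes 120 N, or if a joint passes its speed limit or range.

## Working session

There is one attempt and no reset: what is moved stays moved. The work goes in short steps, each a Python script; the robot and the scene stay as the last script left them, time stands still between calls to the robot, and variables do not carry over. Pictures are saved under pics/ and viewed, at most 14 in all, crops included, and the job is handed in when it is done.

```bash
mkdir -p pics; ls
python3 - <<'E'
from station import r
import cv2,pickle
for n in("scene","top"):
    s=r.snapshot(n); cv2.imwrite(f"pics/{n}0.png",s["frame"][:,:,::-1]); pickle.dump(s,open(f"{n}0.pkl","wb"))
    print(n,s["fx"],s["cx"],s["R"],s["t"], -s["R"].T@s["t"])
print(r.sense())
E
```

```text
pics
scene 551.7218284419137 320.3079339497695 [[ 0.67450532  0.73825345 -0.00494173]
 [ 0.40203368 -0.37291576 -0.83624324]
 [-0.61920231  0.56206377 -0.54833641]] [-0.35243604 -0.12116701  1.8784554 ] [ 1.44957712 -0.84080969  0.92695875]
top 487.9978992756091 319.10617346974874 [[ 0.02039569 -0.99968225 -0.01481248]
 [-0.99828234 -0.0195488  -0.05522869]
 [ 0.05492158  0.01591347 -0.99836385]] [-0.01023621  0.50974932  1.43251201] [ 0.4304067  -0.0230642   1.45816937]
{'clock': 0.1, 'joints': array([-7.46375820e+01,  5.25887400e+00,  7.05738337e+01,  2.90674933e-04,
        1.04265165e+02, -3.25050167e+00]), 'joint_vel': array([ 0.04503867, -0.0331415 , -0.00990019,  0.0325581 , -0.10280927,
        0.02104357]), 'joint_torque': array([ 3.71029353e-03, -4.47859848e+01, -4.07568598e+01,  7.02475500e-02,
        2.85146304e-02, -1.21297121e-04]), 'tcp_pos': array([ 0.19150044, -0.56868146,  0.40363014]), 'orientation': array([-1.79902301e+02, -5.83088363e-03,  1.86129861e+01]), 'contact_force': array([-0.59238771, -0.0792763 ,  0.33588007]), 'torque': array([ 0.00418436,  0.02696975, -0.03375667]), 'gripper_force': 0.0, 'opening': 0.08788795772180118}
```

View pics/top0.png

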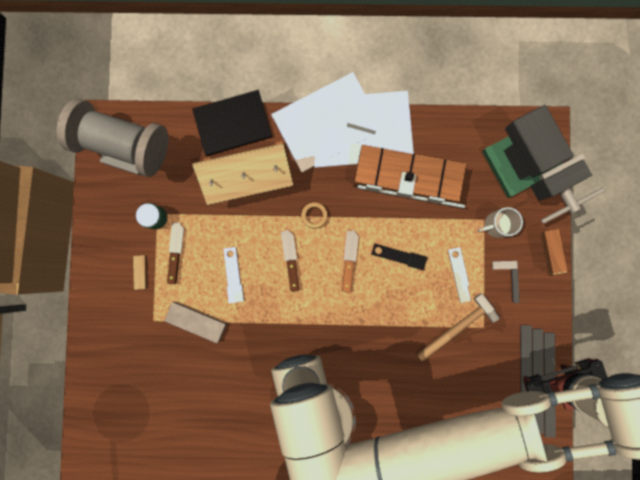

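View pics/scene0.png

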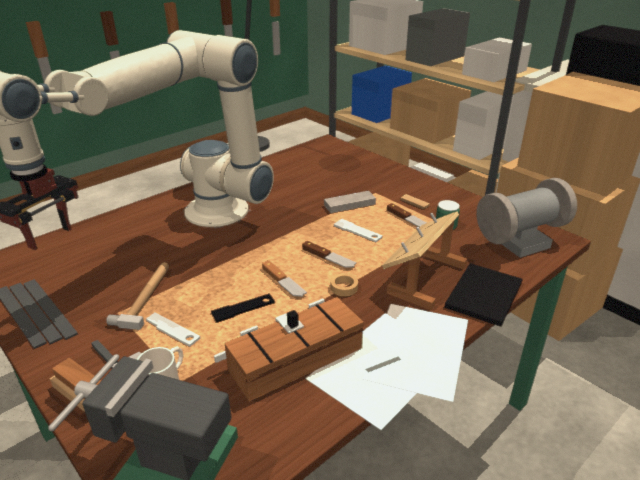

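The top view shows knives at (176,253), (291,262) and (351,262), the last with a lighter handle. There are white plates at (233,275) and (459,275), and a black decoy plate at (400,257). The rack is at (411,175) with its grip at (408,180), and the pegs are near (215,184), (248,177) and (279,170). I'll enlarge the candidates.

Run:
```python
import cv2,numpy as np
a=cv2.imread("pics/top0.png")
u=lambda y0,y1,x0,x1,k:cv2.resize(a[y0:y1,x0:x1],None,fx=k,fy=k,interpolation=cv2.INTER_CUBIC)
A=u(215,310,155,355,4);B=u(215,310,330,480,4)
B=cv2.copyMakeBorder(B[:, :600],0,0,0,200,cv2.BORDER_CONSTANT)
C=u(140,212,185,300,3);D=u(140,212,350,470,3)
cv2.imwrite("pics/c1.png",cv2.resize(np.vstack([A,B]),None,fx=.78,fy=.78,interpolation=cv2.INTER_AREA))
s=cv2.imread("pics/scene0.png")
cv2.imwrite("pics/c2.png",np.vstack([cv2.resize(s[200:370,210:470],None,fx=2.3,fy=2.3,interpolation=cv2.INTER_CUBIC)[:,:598], cv2.resize(np.hstack([C,D]),(598,190))[:,:]]))
```

```text
(no output)
```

View pics/c1.png

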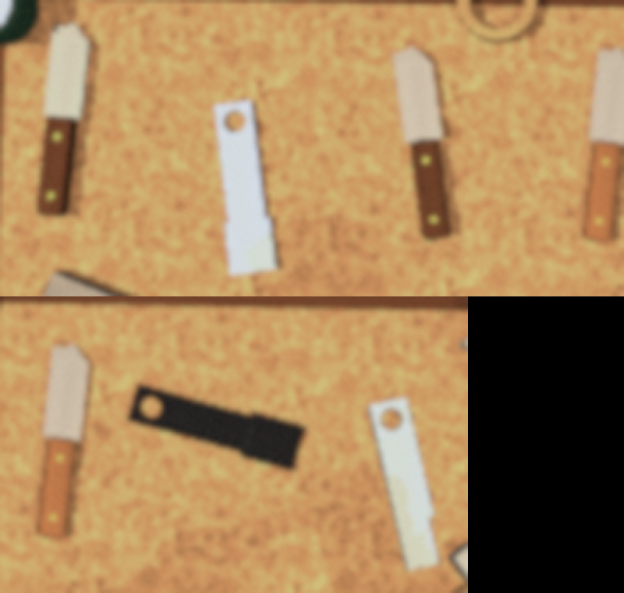

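View pics/c2.png

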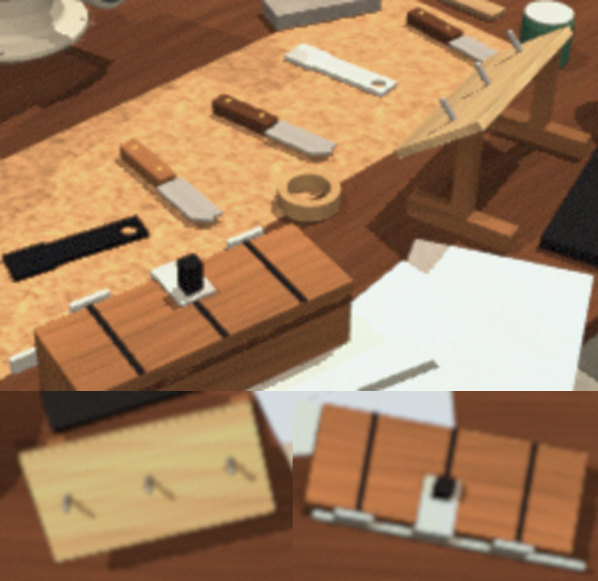

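Knife candidates (top view pixels):
- **(176,253) and (291,262):** dark handles.
- **(351,262):** lighter wooden handle, but the same shape and size. All three fit "alike knives, wooden handle", and no knife is excluded by colour.

Plate candidates:
- **(233,275):** aluminium with a wide tail, so pattern2.
- **(459,275):** aluminium with a narrow tail, so pattern1 or pattern3.
- **(400,257):** black, so excluded.

Next I'll measure positions.

```bash
cat > h.py <<'E'
import cv2,numpy as np
def cast(s,uv,z):
    uv=np.atleast_2d(np.asarray(uv,float)); d=np.c_[(uv[:,0]-s["cx"])/s["fx"],(uv[:,1]-s["cy"])/s["fy"],np.ones(len(uv))]@s["R"]
    c=-s["R"].T@s["t"]; k=(np.asarray(z)-c[2])/d[:,2]
    return c+d*k[:,None]
def proj(s,X):
    p=np.atleast_2d(X)@s["R"].T+s["t"]; return np.c_[s["fx"]*p[:,0]/p[:,2]+s["cx"],s["fy"]*p[:,1]/p[:,2]+s["cy"]]
def comps(m,amin,amax):
    n,l,st,ce=cv2.connectedComponentsWithStats(m.astype(np.uint8))
    return [(l==i) for i in range(1,n) if amin<=st[i,4]<=amax]
def axis(P):
    c=P.mean(0); _,S,V=np.linalg.svd(P-c,full_matrices=False); return c,V[0],S
def pts(m): return np.argwhere(m)[:,::-1].astype(float)
def detect(s,roi=(205,330,120,520)):
    """top view -> plates [(origin xy, dir, tail side width)], knives [(origin xy, dir)]"""
    f=s["frame"]; hsv=cv2.cvtColor(f,cv2.COLOR_RGB2HSV).astype(int); M=np.zeros(f.shape[:2],bool); M[roi[0]:roi[1],roi[2]:roi[3]]=1
    grey=M&(hsv[...,1]<95)&(hsv[...,2]>125)
    plates=[];knives=[]
    for m in comps(grey,180,1500):
        cs,hi=cv2.findContours(m.astype(np.uint8),cv2.RETR_CCOMP,cv2.CHAIN_APPROX_NONE)
        holes=[c for c,h in zip(cs,hi[0]) if h[3]>=0 and len(c)>6]
        W=cast(s,pts(m),.008)[:,:2]; c,d,S=axis(W)
        (rc,(a,b),_)=cv2.minAreaRect((W*1000).astype(np.float32)); L,w=max(a,b),min(a,b)
        if holes:
            H=max(holes,key=len)[:,0,:]; e=cast(s,[H.min(0)/2+H.max(0)/2],.006)[0,:2]
            # direction: points of the 36 mm middle part
            if (e-c)@d<0:d=-d
            t=(W-e)@d; W2=W[(t<-.012)&(t>-.085)]
            # centre line from row-wise mid points
            n=np.array([-d[1],d[0]]); tt=(W2-e)@d; yy=(W2-e)@n; q=np.round(tt/.003)
            k=np.unique(q); mid=[(yy[q==i].min()+yy[q==i].max())/2 for i in k]; p=np.polyfit(k*.003,mid,1)
            d2=d+p[0]*n; d2/=np.linalg.norm(d2); plates.append((e-.055*d2,d2,e,L,w,m.sum()))
        else: knives.append((c,d,L,w,m.sum(),pts(m).mean(0)))
    out=[]
    for c,d,L,w,a,px in knives:
        if not(60<L<115 and 22<w<55): continue
        # handle: brown next to blade (search both ways)
        best=None
        for sg in(1,-1):
            g=c-sg*d*np.linspace(.05,.145,60)[:,None]; u=proj(s,np.c_[g,np.full(60,.022)]).round().astype(int)
            ok=((u[:,0]>=0)&(u[:,0]<640)&(u[:,1]>=0)&(u[:,1]<480)); v=hsv[u[ok,1],u[ok,0],2].mean()
            if best is None or v<best[0]:best=(v,sg)
        out.append((c,d*best[1],L,w,a,px))
    return plates,out
E
python3 - <<'E'
from h import *; import pickle
s=pickle.load(open("top0.pkl","rb")); np.set_printoptions(precision=4,suppress=True)
P,K=detect(s)
for p in P:print("P",*p)
for k in K:print("K",*k, proj(s,np.r_[k[0]-.0905*k[1],.022]))
hsv=cv2.cvtColor(s["frame"],cv2.COLOR_RGB2HSV).astype(int)
# print HSV samples
for n,(u,v) in dict(hd=(174,270),ho=(348,278),cork=(320,262),corkshade=(185,262),table=(330,345),bladeL=(178,235),board=(230,180),rack=(440,185),stopline=(418,166)).items(): print(n,hsv[v-1:v+2,u-1:u+2].reshape(-1,3).mean(0))
M=np.zeros((480,640),bool);M[145:200,355:466]=1
for m in comps(M&(hsv[...,2]<70),10,400): 
    W=cast(s,pts(m),.085)[:,:2]; c,d,S=axis(W);print("dark",m.sum(),pts(m).mean(0),c,d,np.ptp((W-c)@d))
M[:]=0;M[140:208,188:300]=1
m=M&(hsv[...,0]>14)&(hsv[...,0]<32)&(hsv[...,2]>110)&(hsv[...,1]>60)
m=max(comps(cv2.morphologyEx(m.astype(np.uint8),cv2.MORPH_CLOSE,np.ones((5,5))),300,9999),key=np.sum)
c=cv2.findContours(m.astype(np.uint8),0,2)[0][0]
print("board",m.sum(),cv2.approxPolyDP(cv2.convexHull(c),4,True)[:,0].tolist())
g=cv2.resize(s["frame"][138:212,185:475,::-1],None,fx=2.75,fy=2.75,interpolation=cv2.INTER_CUBIC); cv2.imwrite("pics/c3.png",g)
g2=cv2.imread("pics/scene0.png")
E
```

```text
P [ 0.6045 -0.5094] [ 0.246  -0.9693] [ 0.618  -0.5627] 120.9341812133789 84.03666687011719 723
P [0.4281 0.258 ] [0.9902 0.1397] [0.4825 0.2657] 168.74813842773438 49.40467834472656 827
P [ 0.4408 -0.4161] [0.973  0.2307] [ 0.4943 -0.4034] 163.8519744873047 41.50960159301758 723
K [0.5257 0.4289] [-0.9995  0.0317] 92.3913803100586 40.042510986328125 386 [175.9275 237.9922] [[176.5505 207.3276]]
K [0.5096 0.0919] [0.9799 0.1993] 91.68335723876953 38.38599395751953 376 [288.2926 245.5452] [[293.3267 275.4986]]
K [ 0.5126 -0.0943] [-0.9984  0.0572] 91.77666473388672 38.077571868896484 376 [350.8271 245.766 ] [[353.3312 215.0069]]
K [ 0.4654 -0.5479] [-0.0424  0.9991] 73.79619598388672 23.62154197692871 215 [504.2698 264.7209] [[537.1274 263.9505]]
K [ 0.3405 -0.4954] [0.7893 0.614 ] 92.74162292480469 29.53800392150879 285 [486.3404 306.8526] [[507.1165 332.3266]]
hd [ 10.4444 161.3333 104.8889]
ho [ 12.     157.2222 189.1111]
cork [ 18.5556 123.4444 207.    ]
corkshade [ 16.3333 130.1111 203.4444]
table [ 10.     162.3333  81.8889]
bladeL [ 21.8889  38.1111 210.2222]
board [ 19.8889 108.8889 207.6667]
rack [ 11.2222 132.3333  85.6667]
stopline [ 12.     156.2222 176.1111]
dark 11 [442.4545 172.4545] [ 0.7212 -0.3462] [-0.9902  0.1398] 0.025903854630343615
dark 53 [409.1321 175.9434] [ 0.7096 -0.2522] [-0.9598  0.2808] 0.026315532473010227
board 4037 [[283, 144], [292, 185], [206, 203], [193, 163]]
```

View pics/c3.png

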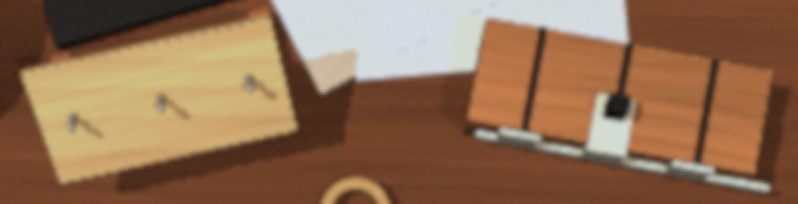

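The crop shows the board's corners at image (193,163), (283,144), (292,185) and (206,203), with pegs near (212,183), (244,176) and (276,169). The rack's three dark lines end at its front edge near (377,184), (409,190) and (440,196). The shutter teeth sit in front of the lines, so it is closed.

Run:
```python
from h import *; import pickle
np.set_printoptions(precision=4,suppress=True)
s=pickle.load(open("top0.pkl","rb")); sc=pickle.load(open("scene0.pkl","rb"))
g=cv2.cvtColor(s["frame"],cv2.COLOR_RGB2GRAY); bh=cv2.morphologyEx(g,cv2.MORPH_BLACKHAT,np.ones((1,9),np.uint8))
M=np.zeros(g.shape,bool);M[146:196,360:466]=1
C=[];D=[]
for m in comps(M&(bh>30),14,200):
    p=pts(m); W=cast(s,p,.085)[:,:2]; w=bh[m].astype(float); c,d,S=axis(W); c=(W*w[:,None]).sum(0)/w.sum()
    print("line",m.sum(),p.mean(0),c,d*np.sign(d[0]),np.ptp((W-c)@d))
# edges: rack front/back edge via manual corners
cor=np.array([(488,20),(773,70),(757,175),(470,122)])/2.75+[185,138]
q=cast(s,cor,.085)[:,:2];print("rack top",q, q.mean(0),[np.linalg.norm(q[i]-q[i-1]) for i in range(4)])
e=q[0]-q[1]+q[3]-q[2];print("rack y yaw",np.degrees(np.arctan2(e[1],e[0]))-90)
b=cast(s,[(193,163),(283,144),(292,185),(206,203)],[.164,.164,.087,.087]);print("board",b,np.linalg.norm(b-np.roll(b,1,0),axis=1))
y=b[0]-b[1]+b[3]-b[2];yaw=np.arctan2(y[1],y[0])-np.pi/2;print("board yaw",np.degrees(yaw))
X=np.array([np.cos(yaw),np.sin(yaw),0]);Y=np.array([-np.sin(yaw),np.cos(yaw),0])
a=np.radians(38);up=X*np.cos(a)+[0,0,np.sin(a)];nz=-X*np.sin(a)+[0,0,np.cos(a)]
root=np.mean([b[0]-.055*up-.125*Y,b[1]-.055*up+.125*Y,b[2]+.07*up+.125*Y,b[3]+.07*up-.125*Y],0);root[2]=.13
print("root",root)
out=[]
for im,cr,k in((s,(188,140,110,72),3.5),(sc,(380,190,100,90),3.3)):
    f=cv2.resize(im["frame"][cr[1]:cr[1]+cr[3],cr[0]:cr[0]+cr[2],::-1],None,fx=k,fy=k,interpolation=cv2.INTER_CUBIC)
    for j in(-1,0,1):
        p=proj(im,[root+.09*j*Y,root+.09*j*Y+.03*nz])
        P=((p-cr[:2]+.5)*k).round().astype(int); cv2.circle(f,tuple(map(int,P[0])),3,(0,0,255),1);cv2.circle(f,tuple(map(int,P[1])),3,(255,0,0),1)
    c4=[root+.055*up+.125*Y,root+.055*up-.125*Y,root-.07*up-.125*Y,root-.07*up+.125*Y]
    cv2.polylines(f,[((proj(im,c4)-cr[:2]+.5)*k).round().astype(int)],True,(0,255,0),1)
    out.append(cv2.copyMakeBorder(f,0,300-f.shape[0],0,390-f.shape[1],cv2.BORDER_CONSTANT))
cv2.imwrite("pics/c4.png",np.hstack(out))
```

```text
line 117 [378.7521 166.4957] [ 0.734  -0.1656] [ 0.9861 -0.1664] 0.10577159017336982
line 127 [410.3622 170.4016] [ 0.7239 -0.255 ] [ 0.9838 -0.1793] 0.07930510837535455
line 116 [441.4828 177.9138] [ 0.7045 -0.3433] [ 0.9856 -0.1691] 0.10263011356469055
line 15 [366.  186.6] [ 0.6773 -0.1303] [0.4404 0.8978] 0.024035150878256813
line 18 [396.3889 191.7222] [ 0.664  -0.2165] [0.4999 0.8661] 0.0212968165158323
rack top [[ 0.7954 -0.1187]
 [ 0.7481 -0.4127]
 [ 0.6389 -0.3968]
 [ 0.6886 -0.1018]] [ 0.7177 -0.2575] [np.float64(0.10817585627009779), np.float64(0.29773096656129655), np.float64(0.11031808964491956), np.float64(0.29906029876145546)]
rack y yaw -9.352249144876168
board [[0.7186 0.3416 0.164 ]
 [0.7744 0.1003 0.164 ]
 [0.6774 0.0792 0.087 ]
 [0.6216 0.3222 0.087 ]] [0.1253 0.2476 0.1256 0.2494]
board yaw 12.97911207649699
root [0.7038 0.2122 0.13  ]
```

View pics/c4.png

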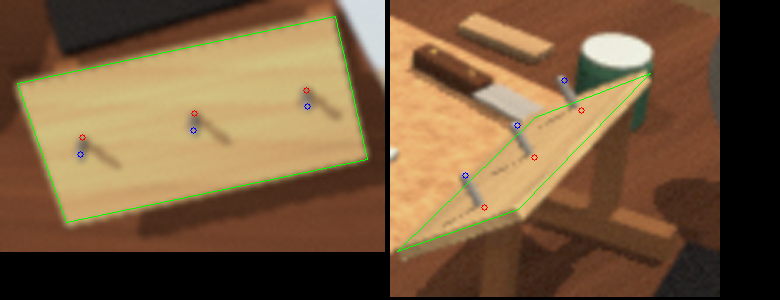

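The overlay agrees with the board and pegs: exact in the top view, about 1 px off in the scene view. I'll open the shutter now.

```bash
cat >> h.py <<'E'
from station import r
RY=np.radians(-9.6); RX=np.array([np.cos(RY),np.sin(RY)]); RYv=np.array([-np.sin(RY),np.cos(RY)])
LAT=[-.0409,-.1307,-.2210]
G=.163
def down(xy,gz,yaw): return [float(xy[0]),float(xy[1]),gz+G],[180,0,float(yaw)]
def knives(s,maxn=9):
    hsv=cv2.cvtColor(s["frame"],cv2.COLOR_RGB2HSV).astype(int); res=[]
    hm=(hsv[...,0]<15)&(hsv[...,1]>140)
    vv,uu=np.mgrid[0:480,0:640]; W=cast(s,np.c_[uu.ravel(),vv.ravel()],.02)[:,:2]
    for c,d,L,w,a,px in detect(s)[1]:
        if d[0]<0:d=-d
        n=np.array([-d[1],d[0]]); q=W-c; t=q@d; l=q@n
        sel=(hm.ravel())&(t<-.045)&(t>-.16)&(abs(l)<.022)
        if sel.sum()<150: continue
        o,dd,S=axis(W[sel]); dd=dd*np.sign(dd@d); res.append((o,dd,np.ptp((W[sel]-o)@dd),np.ptp((W[sel]-o)@[-dd[1],dd[0]]),px))
    return res
def st(): 
    s=r.sense(); return round(s["clock"],1),s["tcp_pos"].round(4),s["contact_force"].round(1),round(s["opening"],4)
E
python3 - <<'E'
from h import *
np.set_printoptions(precision=4,suppress=True)
s=r.snapshot("top")
for k in knives(s):print(*k)
g=cast(s,[(409.1,175.9)],.115)[0,:2];print("grip",g,g@RX,g@RYv)
p,o=down(g,.20,-9.6); r.reach(p,o)
p[2]=.114+G; r.servo_line(p,speed=.1); print(st())
r.grab(10); print(st(), r.sense()["gripper_force"])
f0=r.sense()["contact_force"]
for d in [.02,.035,.040]+[.042+.001*i for i in range(10)]:
    q=g+d*RYv; r.servo_line([*q,p[2]],speed=.06); f=(r.sense()["contact_force"]-f0)[:2]@RYv
    print(d,round(f,1),r.sense()["opening"])
    if abs(f)>12: break
r.let_go(); print(st()); r.servo_line([*r.sense()["tcp_pos"][:2],.40],speed=.3)
s=r.snapshot("top"); cv2.imwrite("pics/t1.png",cv2.resize(s["frame"][130:230,330:490,::-1],None,fx=4,fy=4,interpolation=cv2.INTER_CUBIC))
s=r.snapshot("scene"); cv2.imwrite("pics/s1.png",s["frame"][:,:,::-1])
E
```

```text
[0.4347 0.4286] [ 0.9971 -0.0764] 0.08714976956549977 0.036859686424448354 [175.9613 238.0052]
[0.42  0.074] [0.9891 0.1471] 0.08756125420674815 0.03292915383034247 [288.2963 245.5688]
[ 0.421  -0.0858] [ 0.9956 -0.0938] 0.09037969880742691 0.034018158176071775 [350.808  245.7813]
[ 0.2624 -0.5543] [0.8467 0.5321] 0.11732809867514646 0.05010322018145805 [486.3662 306.8345]
grip [ 0.7036 -0.2471] 0.7349314949878157 -0.1262767758883951
(3.3, array([ 0.7037, -0.2471,  0.2783]), array([-0.2,  0. ,  0.3]), 0.088)
(4.3, array([ 0.7035, -0.2473,  0.277 ]), array([-1.1, -1.7, -0.1]), 0.0219) 9.998998492956161
0.02 3.7 0.021861709002982253
0.035 3.3 0.021998091136419068
0.04 -0.8 0.02170259952905674
0.042 -6.3 0.021716410571000485
0.043000000000000003 -8.7 0.021430173884324395
0.044000000000000004 -11.2 0.022065348493323544
0.045000000000000005 -13.5 0.021923384398344577
(7.6, array([ 0.7111, -0.2027,  0.277 ]), array([-0.3,  0.4, -0.3]), 0.088)
```

View pics/t1.png

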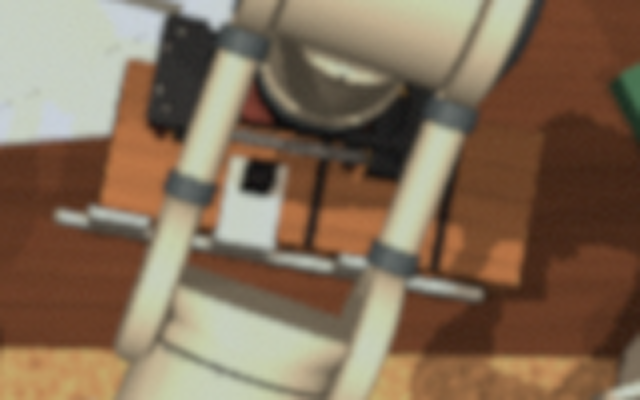

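The shutter grip moved from (409,176) to about (394,174) and the end stop was felt, so the teeth now sit between the lines. First knife next: the lighter-handled one at (351,262), into slot3.

```bash
cat >> h.py <<'E'
GX=.015   # grip offset along handle
def pick_knife(k):
    o,d=k[0],k[1]; yaw=np.degrees(np.arctan2(d[1],d[0])); g=o+GX*d
    p,ori=down(g,.12,yaw); r.reach(p,ori); p[2]=.0225+G; r.servo_line(p,speed=.15); r.grab(45); 
    print("grasp",st()); p[2]=.15+G; r.servo_line(p,speed=.25); print("lift",st())
def slot_pose(i,X): return np.array(RX*X+RYv*LAT[i])
def pre_slot(i,gap=.02):
    z=.060+.0115+G; X=.686-.134-gap+GX
    p=slot_pose(i,X); r.reach([*p,z+.06],[180,0,-9.6]); r.servo_line([*p,z],speed=.15); return p,z
E
python3 - <<'E'
from h import *
np.set_printoptions(precision=4,suppress=True)
r.reach([.45,-.2,.42],[180,0,0])
s=r.snapshot("top"); ks=knives(s)
hsv=cv2.cvtColor(s["frame"],cv2.COLOR_RGB2HSV)
for k in ks:print(*k)
k=min(ks,key=lambda k:np.hypot(*(k[0]-[.421,-.086]))); print(k[0])
assert np.hypot(*(k[0]-[.421,-.086]))<.06
pick_knife(k); pre_slot(2); print(st())
a=r.snapshot("scene")["frame"]; b=r.snapshot("top")["frame"]
cv2.imwrite("pics/k1.png",np.hstack([cv2.resize(a[210:400,180:420,::-1],(500,396)),cv2.resize(b[140:290,350:460,::-1],(290,396))]))
E
```

```text
[0.4342 0.428 ] [ 0.9977 -0.0675] 0.08704894529417137 0.03654357550103384 [175.9432 238.0129]
[0.4159 0.0723] [0.9924 0.1234] 0.11112394059778438 0.039290213949918745 [288.3298 245.4477]
[ 0.4213 -0.0859] [ 0.9948 -0.1019] 0.09247795841897591 0.03711256245211063 [350.841  245.8518]
[ 0.2554 -0.4167] [ 0.9922 -0.1243] 0.11154549628649767 0.04389498347545352 [464.3318 292.4439]
[ 0.2605 -0.5546] [0.8527 0.5224] 0.11708995570545744 0.0498803415083054 [487.1098 307.5038]
[ 0.4213 -0.0859]
grasp (11.8, array([ 0.4362, -0.0874,  0.1854]), array([ 0.6, -0.5,  0.2]), 0.0254)
lift (12.5, array([ 0.436 , -0.0874,  0.3114]), array([ 0.6, -0.8, -2.5]), 0.0259)
(14.0, array([ 0.5027, -0.3084,  0.2352]), array([ 0.8,  0.6, -1.7]), 0.0254)
```

View pics/k1.png

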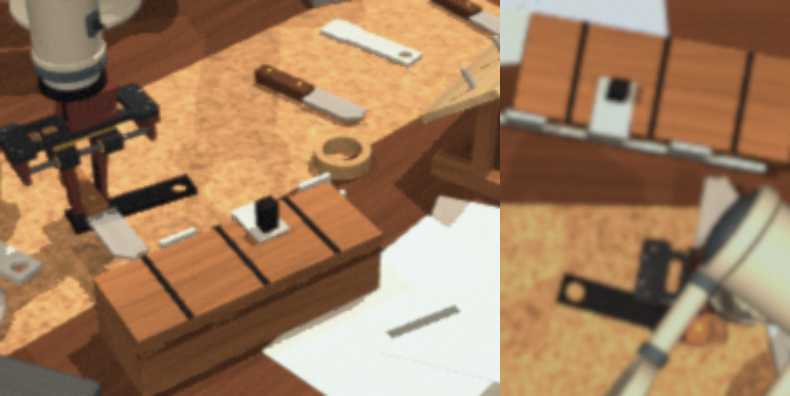

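The blade is held level in front of slot3, with its tip at top-image pixel (433,216). I'll check its lateral alignment numerically.

Run:
```python
from h import *
np.set_printoptions(precision=4,suppress=True)
s=r.snapshot("top"); c=r.sense()["tcp_pos"][:2]-GX*RX
out=[]
o=np.array([[.047,.018],[.134,.018],[.134,-.018],[.047,-.018]])
for s,cr,k in((s,(400,170,70,80),5),(r.snapshot("scene"),(200,280,80,80),5)):
    f=cv2.resize(s["frame"][cr[1]:cr[1]+cr[3],cr[0]:cr[0]+cr[2],::-1],None,fx=k,fy=k,interpolation=cv2.INTER_CUBIC)
    Q=np.c_[c+o[:,:1]*RX+o[:,1:]*RYv,np.full(4,.062)]
    cv2.polylines(f,[((proj(s,Q)-cr[:2]+.5)*k).round().astype(int)],True,(0,255,0),1)
    L=np.array([[*slot_pose(2,x),z] for x,z in((.55,.06),(.69,.06),(.70,.085),(.80,.085))])
    cv2.polylines(f,[((proj(s,L)-cr[:2]+.5)*k).round().astype(int)],False,(0,0,255),1)
    out.append(f)
cv2.imwrite("pics/k2.png",np.hstack(out))
```

```text
(no output)
```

View pics/k2.png

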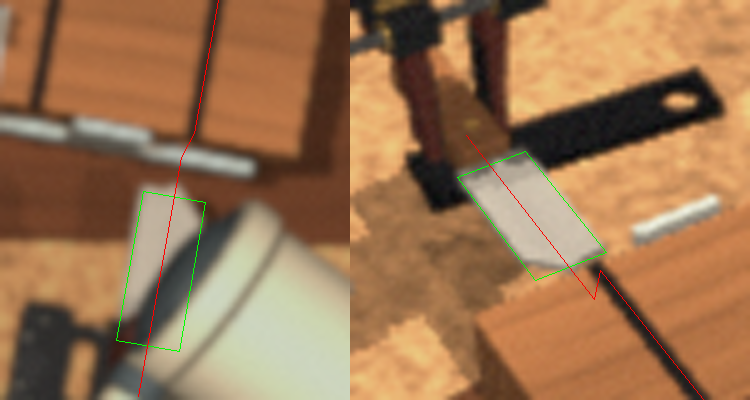

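The prediction matches in both views to about 1 px. Inserting.

```bash
cat >> h.py <<'E'
def insert(i):
    z=r.sense()["tcp_pos"][2]; f0=r.sense()["contact_force"]; stop=.686-.047+GX
    X=stop-.107; ok=False
    for X in np.r_[np.arange(stop-.10,stop-.012,.011),np.arange(stop-.010,stop+.016,.002)]:
        r.servo_line([*slot_pose(i,X),.060+.0115+G],speed=.06); f=r.sense()["contact_force"]-f0
        if abs(f[:2]@RX)>8 or abs(f[2])>12 or abs(f[:2]@RYv)>10: break
    print("stopped X rel",round(X-stop,4),"F",(f[:2]@RX).round(1),(f[:2]@RYv).round(1),f[2].round(1))
    return X-stop
def leave():
    r.let_go(); p=r.sense()["tcp_pos"]; r.servo_line([p[0]-.01,p[1],p[2]+.10],speed=.2)
E
python3 - <<'E'
from h import *
print(insert(2), st())
E
```

```text
stopped X rel 0.004 F -11.2 2.8 6.0
0.0040000000000000036 (18.9, array([ 0.6106, -0.3276,  0.2344]), array([-10.2,   3.2,   3.4]), 0.0256)
```

Run:
```python
from h import *
leave()
ref=np.array([.420,.074])
r.reach([.45,-.1,.40],[180,0,0])
s=r.snapshot("top"); ks=knives(s); k=min(ks,key=lambda k:np.hypot(*(k[0]-ref)))
for q in ks: print(q[0].round(4),q[1].round(3),q[2:4])
assert np.hypot(*(k[0]-ref))<.06
pick_knife(k); pre_slot(1); x=insert(1); print(st())
```

```text
[0.4342 0.4283] [ 0.997 -0.072] (np.float64(0.0871036009051151), np.float64(0.037992880553417166))
[0.4208 0.0736] [0.995 0.103] (np.float64(0.10539618959026062), np.float64(0.03926983493268123))
[ 0.464  -0.4738] [-0.037 -0.999] (np.float64(0.07420057515608103), np.float64(0.04723137581420501))
[ 0.2621 -0.5545] [0.849 0.529] (np.float64(0.11689099683043648), np.float64(0.05033942110736722))
grasp (24.4, array([0.4357, 0.0752, 0.1855]), array([ 0.7,  0.1, -0.5]), 0.0263)
lift (25.0, array([0.4355, 0.0751, 0.3114]), array([ 0.7, -0.6, -2.4]), 0.0259)
stopped X rel 0.006 F -13.1 1.4 4.8
(31.7, array([ 0.6274, -0.2388,  0.2341]), array([-12.4,   3.1,   2.4]), 0.0257)
```

Run:
```python
from h import *
leave()
ref=np.array([.434,.428])
r.reach([.45,0.1,.40],[180,0,0])
s=r.snapshot("top"); ks=knives(s); k=min(ks,key=lambda k:np.hypot(*(k[0]-ref)))
for q in ks: print(q[0].round(4),q[1].round(3),q[2:4])
assert np.hypot(*(k[0]-ref))<.06
pick_knife(k); pre_slot(0); x=insert(0); print(st()); leave()
r.reach([.40,-.1,.45],[180,0,0])
a=r.snapshot("scene")["frame"]; s=r.snapshot("top"); b=s["frame"]
for p in detect(s)[0]: print("P",*[np.round(v,4) for v in p])
cv2.imwrite("pics/k3.png",np.vstack([cv2.resize(a[210:400,180:430,::-1],None,fx=2.4,fy=2.4),cv2.resize(b[140:240,340:480,::-1],None,fx=1.4,fy=1.4)[:, :].copy() if 0 else cv2.copyMakeBorder(b[140:260,340:480,::-1],0,0,0,460,cv2.BORDER_CONSTANT)]))
```

```text
[0.4347 0.4282] [ 0.997 -0.077] (np.float64(0.08715537259380204), np.float64(0.038907274072597045))
[ 0.2622 -0.5545] [0.847 0.532] (np.float64(0.11679981531151193), np.float64(0.050128996098889))
grasp (38.0, array([0.4497, 0.4272, 0.1855]), array([0.3, 0.7, 0. ]), 0.0256)
lift (38.6, array([0.4495, 0.4269, 0.3112]), array([ 0.3, -0.4, -2.9]), 0.0258)
stopped X rel 0.006 F -15.4 -0.0 7.8
(46.2, array([ 0.642 , -0.1501,  0.2344]), array([-15.5,   3.1,   5.7]), 0.0257)
P [ 0.6013 -0.5109] [ 0.25   -0.9683] [ 0.615  -0.5642] 120.9342 83.9762 668
P [0.4281 0.2578] [0.9897 0.1431] [0.4825 0.2657] 168.8955 49.4047 830
P [ 0.4406 -0.4153] [0.9763 0.2162] [ 0.4943 -0.4034] 163.8573 41.6614 705
```

View pics/k3.png

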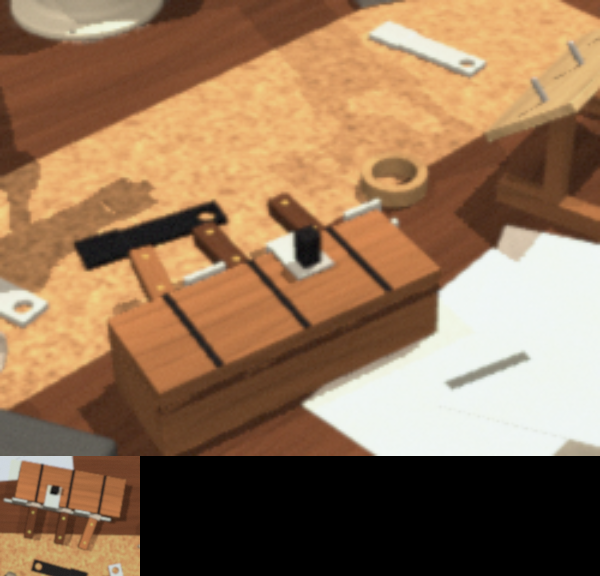

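All three knives are in their slots. The light one at (430,222) looks a bit skewed, so I'll measure the handles.

Run:
```python
from h import *
s=r.snapshot("top"); b=s["frame"]; print(st())
g=cv2.resize(b[180:240,355:455,::-1],None,fx=7,fy=7,interpolation=cv2.INTER_CUBIC)
for i in range(3):
    o=np.array([[-.047,.013],[.047,.013],[.047,-.013],[-.047,-.013]]); c=slot_pose(i,.686-.047+.002)
    Q=np.c_[c+o[:,:1]*RX+o[:,1:]*RYv,np.full(4,.068)]
    cv2.polylines(g,[((proj(s,Q)-[355,180]+.5)*7).round().astype(int)],True,(0,255,0),1)
cv2.imwrite("pics/k4.png",g)
```

```text
(49.1, array([ 0.401 , -0.1003,  0.4487]), array([ 0.1, -0.1, -1. ]), 0.088)
```

View pics/k4.png

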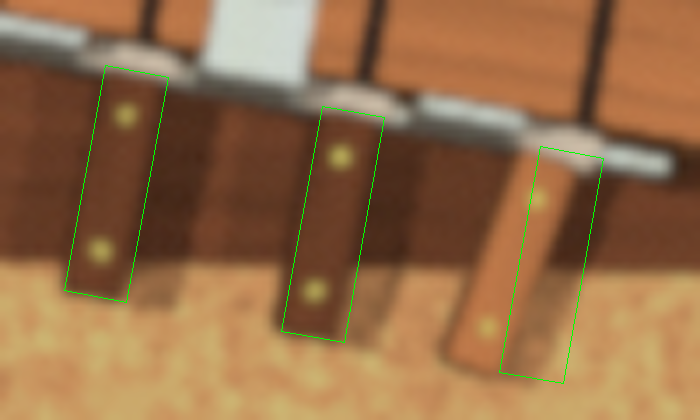

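knife3's handle has swung about 10° to the left, while the other two are straight. I'll re-grip it in line with the slot, push it home and check.

Run:
```python
from h import *
z=.060+.0095+G; X=.686-.047+.004
c=slot_pose(2,X)
r.reach([*c,z+.09],[180,0,-9.6]); r.servo_line([*c,z],speed=.12); print(st())
r.grab(15); print(st())
f0=r.sense()["contact_force"]
for d in np.arange(.002,.016,.002):
    r.servo_line([*slot_pose(2,X+d),z],speed=.05); f=r.sense()["contact_force"]
    if f[:2]@RX<-8: break
print(d,st()); leave(); r.wait(.5)
r.reach([.40,-.1,.45],[180,0,0])
s=r.snapshot("top"); b=s["frame"]; hsv=cv2.cvtColor(b,cv2.COLOR_RGB2HSV).astype(int)
g=cv2.resize(b[180:240,355:455,::-1],None,fx=7,fy=7,interpolation=cv2.INTER_CUBIC)
for i in range(3):
    o=np.array([[-.047,.013],[.047,.013],[.047,-.013],[-.047,-.013]]); c=slot_pose(i,.686-.047+.002)
    Q=np.c_[c+o[:,:1]*RX+o[:,1:]*RYv,np.full(4,.068)]
    cv2.polylines(g,[((proj(s,Q)-[355,180]+.5)*7).round().astype(int)],True,(0,255,0),1)
cv2.imwrite("pics/k5.png",g)
```

```text
(51.2, array([ 0.5974, -0.3252,  0.2338]), array([ 0.1,  0.3, -0.9]), 0.0876)
(52.2, array([ 0.5971, -0.3252,  0.2323]), array([-0.5, -0.4, -0.1]), 0.0261)
0.004 (52.7, array([ 0.6   , -0.3261,  0.2325]), array([-10.3,   0.7,   4. ]), 0.026)
```

View pics/k5.png

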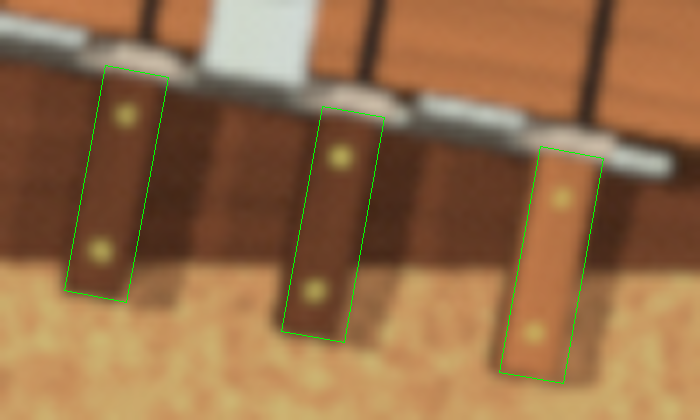

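All three handles now line up with their slots against the shutter. Next are the patterns, starting with pattern2 (wide tail, left).

```bash
cat >> h.py <<'E'
BY=np.radians(12.98); BX=np.array([np.cos(BY),np.sin(BY),0]); BYv=np.array([-np.sin(BY),np.cos(BY),0]); A=np.radians(38)
UP=BX*np.cos(A)+[0,0,np.sin(A)]; NZ=-BX*np.sin(A)+[0,0,np.cos(A)]; ROOT=np.array([.7038,.2122,.13])
GZ=.0205
def hang_tcp(j,h,up=0.):  # plate mid h above board face, eye on peg axis (+up along slope)
    eye=ROOT+.09*j*BYv+up*UP+h*NZ
    return list(eye-.055*UP+(GZ-.004)*NZ+G*NZ),[180,-38,12.98]
def pick_plate(p):
    o,d=p[0],p[1]; q,ori=down(o,.12,np.degrees(np.arctan2(d[1],d[0]))); r.reach(q,ori)
    q[2]=GZ+G; r.servo_line(q,speed=.12); print("above",st()); r.grab(40); print("grasp",st()); q[2]=.2+G; r.servo_line(q,speed=.25); print("lift",st())
E
python3 - <<'E'
from h import *
for j in(1,0,-1):
    for h in(.075,.045,.006): print(j,h,r.inverse_kinematics(*hang_tcp(j,h)))
s=r.snapshot("top"); P=detect(s)[0]
p=min(P,key=lambda p:np.hypot(*(p[0]-[.428,.258]))); print(p)
assert np.hypot(*(p[0]-[.428,.258]))<.06
pick_plate(p)
E
```

```text
1 0.075 [ 26.52875921 -17.09484451 105.85392022 -10.21027232  54.456405
 106.72942433]
1 0.045 [ 25.99987062 -13.42628321 105.25782808 -10.23163942  51.33885647
 106.7603129 ]
1 0.006 [ 25.36970394  -8.41749606 104.08725987 -10.329625    47.45005004
 106.84744128]
0 0.075 [ 14.93296773 -20.35776713 108.42114247  -1.48680399  53.96195326
  92.41403389]
0 0.045 [ 14.85287365 -16.51493011 107.81151048  -1.48935627  50.72775894
  92.41894237]
0 0.006 [ 14.75806233 -11.27945638 106.61558542  -1.5044072   46.6871166
  92.43342452]
-1 0.075 [  2.98889542 -20.49119055 108.52366761   7.52726304  54.62590663
  77.72227764]
-1 0.045 [  3.39745679 -16.64096713 107.9134567    7.53963569  51.36030328
  77.69761345]
-1 0.006 [  3.88128288 -11.39591072 106.71644766   7.61465253  47.28392035
  77.6252792 ]
(array([0.42806756, 0.2579425 ]), array([0.99003439, 0.14082579]), array([0.48251945, 0.26568792]), 168.89553833007812, 49.40467834472656, np.int64(828))
above (58.6, array([0.4283, 0.2579, 0.1837]), array([ 0.6, -0.2,  0.2]), 0.0877)
grasp (59.5, array([0.4281, 0.2579, 0.1835]), array([-0.3, -0.1,  0.1]), 0.0353)
lift (60.4, array([0.428 , 0.2579, 0.3611]), array([-0.5, -0.4, -1.1]), 0.0354)
```

Run:
```python
from h import *
r.reach(*hang_tcp(1,.075)); r.servo_line(hang_tcp(1,.045)[0],speed=.1); print(st())
out=[]
for s,cr,k in((r.snapshot("top"),(180,140,80,70),4.5),(r.snapshot("scene"),(380,180,100,90),4)):
    f=cv2.resize(s["frame"][cr[1]:cr[1]+cr[3],cr[0]:cr[0]+cr[2],::-1],None,fx=k,fy=k,interpolation=cv2.INTER_CUBIC)
    root=ROOT+.09*BYv; t=np.linspace(0,2*np.pi,30)[:,None]; ring=root+.045*NZ+.01*(np.cos(t)*UP+np.sin(t)*BYv)
    for Q,c,cl in((ring,True,(0,255,0)),([root,root+.03*NZ],False,(0,0,255))): cv2.polylines(f,[((proj(s,Q)-cr[:2]+.5)*k).round().astype(int)],c,cl,1)
    out.append(cv2.copyMakeBorder(f,0,360-f.shape[0],0,0,cv2.BORDER_CONSTANT))
cv2.imwrite("pics/h1.png",np.hstack(out))
```

```text
(61.6, array([0.5068, 0.2592, 0.2728]), array([-0.3, -0.6, -0.9]), 0.0352)
```

View pics/h1.png

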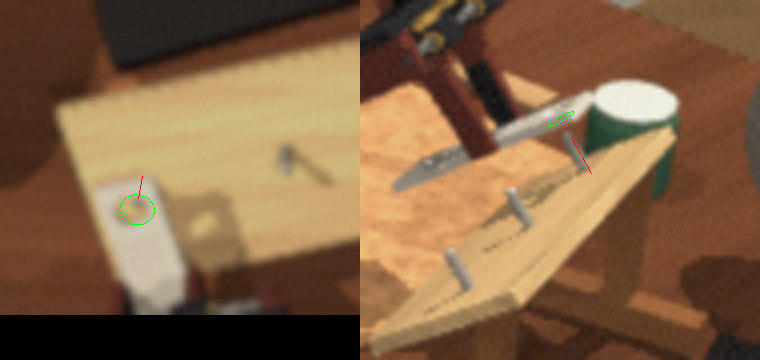

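The plate is in front of the left peg. In the top view the eye's centre, at crop (132,208), is about 1 px left of the prediction, and the peg shows inside the hole. I'll lower it with a 1.5 mm correction while watching the force.

```bash
cat >> h.py <<'E'
def hang(j,lat=0.,up=0.,h1=.0055):
    f0=r.sense()["contact_force"]
    for h in np.r_[np.arange(.040,.012,-.004),np.arange(.012,h1-1e-6,-.0013)]:
        t=np.array(hang_tcp(j,h,up)[0])+lat*BYv; r.servo_line(list(t),speed=.05); f=r.sense()["contact_force"]-f0
        if np.linalg.norm(f)>7: break
    print("hang h",round(h,4),"F: up %.1f lat %.1f out %.1f"%(f@UP,f@BYv,f@NZ)); return h
def leave_board():
    r.let_go(); p=r.sense()["tcp_pos"]; r.servo_line(list(p+.09*NZ),speed=.12)
E
python3 - <<'E'
from h import *
print(hang(1,lat=-.0015),st())
E
```

```text
hang h 0.0055 F: up -2.5 lat -1.9 out 5.7
0.005500000000000005 (65.0, array([0.5306, 0.2632, 0.2425]), array([-4.2, -2.2,  2.9]), 0.0354)
```

It went down over the peg and reached the board with light contact. I'll release it and fetch the second pattern, for the right peg.

Run:
```python
from h import *
leave_board(); print(st())
r.reach([.45,-.15,.42],[180,0,0])
s=r.snapshot("top"); cv2.imwrite("pics/h2.png",s["frame"][:,:,::-1]); 
ref=np.array([.4407,-.4157]); P=detect(s)[0]
for p in P: print(*[np.round(v,4) for v in p])
# plate on board: bright low-saturation pixels there
hsv=cv2.cvtColor(s["frame"],cv2.COLOR_RGB2HSV).astype(int); M=np.zeros((480,640),bool); M[140:240,185:300]=1
for m in comps(M&(hsv[...,1]<75)&(hsv[...,2]>125),100,2000):
    q=pts(m); c,d,S=axis(q); print("on board",m.sum(),c,d,"expected mid px",proj(s,ROOT+.09*BYv-.063*UP+.004*NZ),"dir",np.diff(proj(s,[ROOT,ROOT-.05*UP]),axis=0))
p=min(P,key=lambda p:np.hypot(*(p[0]-ref))); assert np.hypot(*(p[0]-ref))<.06
pick_plate(p)
r.reach([.5,-.1,.42],[180,0,0])
r.reach(*hang_tcp(-1,.075)); r.servo_line(hang_tcp(-1,.045)[0],speed=.1); print(st())
s=r.snapshot("top"); f=s["frame"]
# eye seen from above: hole in the bright plate near the expected place
e=proj(s,ROOT-.09*BYv+.049*NZ)[0]; print("expected eye px",e)
hsv=cv2.cvtColor(f,cv2.COLOR_RGB2HSV).astype(int); u,v=e.round().astype(int)
m=((hsv[...,1]<75)&(hsv[...,2]>120))[v-9:v+10,u-9:u+10]
for row in m: print("".join("#" if x else "." for x in row))
```

```text
(66.8, array([0.4767, 0.2506, 0.312 ]), array([-0.9,  0.3,  0.6]), 0.0879)
[ 0.5972 -0.5112] [ 0.2694 -0.963 ] [ 0.6121 -0.5642] 120.9342 83.9762 613
[ 0.4407 -0.4158] [0.9741 0.2261] [ 0.4943 -0.4034] 164.219 41.1114 700
on board 238 [294.12605042 149.36554622] [0.31520493 0.94902363] expected mid px [[217.50244546 198.9062474 ]] dir [[ 4.6078532  15.82269727]]
on board 720 [218.40833333 202.20694444] [0.3516391  0.93613564] expected mid px [[217.50244546 198.9062474 ]] dir [[ 4.6078532  15.82269727]]
above (70.6, array([ 0.4409, -0.4158,  0.1839]), array([ 0.3, -0.2,  0.4]), 0.0879)
grasp (71.5, array([ 0.4407, -0.4158,  0.1835]), array([ 0.2,  0. , -0.9]), 0.0356)
lift (72.3, array([ 0.4406, -0.4157,  0.3608]), array([-0.2,  0.5, -2. ]), 0.0353)
(75.0, array([0.5474, 0.0833, 0.2729]), array([-0.1,  0.1, -3.2]), 0.0356)
expected eye px [275.60730801 172.88170491]
...................
..........###......
......########.....
..############.....
.##############....
.##############....
.##############....
.#####......###....
..###.......####...
..###.......####...
..####.....#####...
..#####..#######...
...##############..
...##############..
...##############..
...##############..
....##############.
....##############.
....##############.
```

Pattern2 hangs on the left peg, having slid about 8 mm down onto it. The second plate's eye is again about 0.7 px left, so I'll use the same correction.

Run:
```python
from h import *
h=hang(-1,lat=-.0015); print(st())
if h<.009:
    leave_board(); r.reach([.30,-.35,.45],[180,0,0]); r.wait(.5)
    a=r.snapshot("top")["frame"]; b=r.snapshot("scene")["frame"]
    A=cv2.resize(a[95:335,120:570,::-1],(795,424))[:,:]; B=cv2.resize(b[180:390,190:480,::-1],None,fx=.83,fy=.83)
    B1=cv2.resize(b[180:270,370:490,::-1],(233,175)); B2=cv2.resize(b[270:400,200:410,::-1],(283,175)); B3=cv2.resize(a[135:240,185:305,::-1],(200,175)); 
    row=np.hstack([B1,B2,B3]); row=cv2.copyMakeBorder(row,0,0,0,795-row.shape[1],cv2.BORDER_CONSTANT)
    cv2.imwrite("pics/end.png",np.vstack([A,row])); print(st())
```

```text
hang h 0.0055 F: up 0.2 lat 0.2 out 0.1
(78.3, array([0.5711, 0.0877, 0.2418]), array([ 0.1, -0.4, -1.1]), 0.0352)
(82.8, array([ 0.3 , -0.35,  0.45]), array([-0.5, -0.6,  0.1]), 0.0881)
```

View pics/end.png

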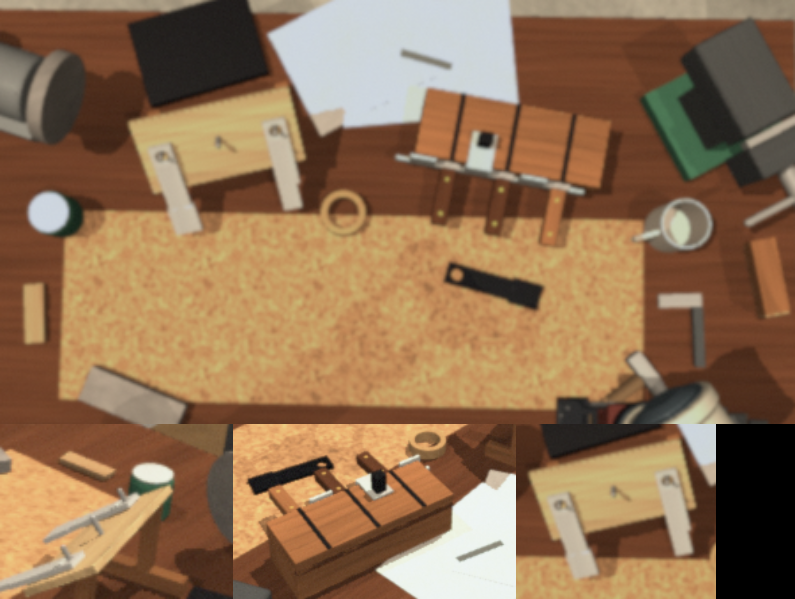

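The final views show all three knives straight in their slots with the shutter open (grip at (485,140) in the crop). Both plates hang on the outer pegs along the slope, tails down. The black plate and the other bystanders have not moved, and the robot is clear. Handing in.

```bash
python3 -c "
from station import r
print(r.hand_in())"
```

```text
the job is handed in; nothing more can be done
None
```

The job is handed in after about 83 s: the shutter is open to its end stop, all three knives are in their own slots against it, and both aluminium patterns hang on the outer pegs with the other bench items left where they were; knife3 was straightened after it swung about 10°.

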